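# Set up the blood-film staining tray

### The job

Set up the staining tray for blood films: put the white-lidded fixative jar in the white square holder, the black-lidded stain jar in the violet square holder, the red-capped buffer bottle in the red round holder and the brown immersion-oil bottle in the brown round holder, each standing upright and fully down on its holder's floor. The lids are loose, so carry everything upright, and leave the blue-capped saline bottle standing where it is.

Things in the scene. Friction and masses are not known exactly. Their poses are not given: they have to be found in the camera images.
- jar_fix_mid (a point): square staining jar, body 56 x 56 mm, 80 mm high with its lid, about 190 g; white lid with a round knob, clear contents (the fixative). The point is its centre, 40 mm above its underside; x and y run square to its side walls. Its solid wall reaches 72 mm up: grasp it across two opposite walls anywhere from 20 to 65 mm up
- jar_stain_mid (a point): square staining jar, body 56 x 56 mm, 80 mm high with its lid, about 190 g; black lid with a knob, violet contents (the blue-violet stain). The point is its centre, 40 mm above its underside; x and y run square to its side walls. Its solid wall reaches 72 mm up: grasp it across two opposite walls anywhere from 20 to 65 mm up
- bottle_buffer_mid (a point): round dropper bottle, body 36 mm in diameter up to 66 mm, then a narrow neck and nozzle cap, 96 mm high in all, about 50 g; white bottle with a red cap (the buffer). The point is its centre, 48 mm above its underside, on its axis; grasp it round the body 20 to 60 mm up
- bottle_oil_mid (a point): round dropper bottle, body 36 mm in diameter up to 66 mm, then a narrow neck and nozzle cap, 96 mm high in all, about 50 g; brown amber bottle with a black cap (the immersion oil). The point is its centre, 48 mm above its underside, on its axis; grasp it round the body 20 to 60 mm up
- bottle_saline_mid (a point): round dropper bottle, body 36 mm in diameter up to 66 mm, then a narrow neck and nozzle cap, 96 mm high in all, about 50 g; white bottle with a blue cap (saline, no part of the staining line: it stays where it stands). The point is its centre, 48 mm above its underside, on its axis; grasp it round the body 20 to 60 mm up
- holder_white: white square holder standing in the steel staining tray. Origin: centre of its underside, which is 2 mm above the worktop; x and y run square to its sides, y along the row of holders. Foot 78 x 78 mm; inner floor 4 mm above the origin, top edge 20 mm above the origin; square pocket 70 mm wide inside (walls 4 mm), so a jar goes in only when turned square to it. The four holders, 86 mm apart, stand in any order. Fixed
- holder_violet: violet square holder standing in the steel staining tray. Origin: centre of its underside, which is 2 mm above the worktop; x and y run square to its sides, y along the row of holders. Foot 78 x 78 mm; inner floor 4 mm above the origin, top edge 20 mm above the origin; square pocket 70 mm wide inside (walls 4 mm), so a jar goes in only when turned square to it. The four holders, 86 mm apart, stand in any order. Fixed
- holder_red: red round holder standing in the steel staining tray. Origin: centre of its underside, which is 2 mm above the worktop; x and y run square to its sides, y along the row of holders. Foot 78 x 78 mm; inner floor 4 mm above the origin, top edge 20 mm above the origin; round pocket 52 mm in diameter inside (wall 4 mm). The four holders, 86 mm apart, stand in any order. Fixed
- holder_amber: dark brown round holder standing in the steel staining tray. Origin: centre of its underside, which is 2 mm above the worktop; x and y run square to its sides, y along the row of holders. Foot 78 x 78 mm; inner floor 4 mm above the origin, top edge 20 mm above the origin; round pocket 52 mm in diameter inside (wall 4 mm). The four holders, 86 mm apart, stand in any order. Fixed

How it is judged (in metres and radians):
At the end, for the whole second after the job is handed in: Each of the two jars and the two bottles stands upright (within 0.1 rad) on the floor of the holder of its colour, its centre within 13 mm of the holder's centre and no more than 5 mm above its seated height; the saline bottle stands upright within 15 mm of where it was (horizontal distance between jar_fix_mid and holder_white below 0.013 m and z of jar_fix_mid in the frame of holder_white below 0.049 m and angle between each of jar_fix_mid, jar_stain_mid, bottle_buffer_mid, bottle_oil_mid, bottle_saline_mid's own z axis and vertical below 0.1 rad and horizontal distance between jar_stain_mid and holder_violet below 0.013 m and z of jar_stain_mid in the frame of holder_violet below 0.049 m and horizontal distance between bottle_buffer_mid and holder_red below 0.013 m and z of bottle_buffer_mid in the frame of holder_red below 0.057 m and horizontal distance between bottle_oil_mid and holder_amber below 0.013 m and z of bottle_oil_mid in the frame of holder_amber below 0.057 m and distance of bottle_saline_mid from where it was at the start of the episode below 0.015 m); the robot touches nothing.
It fails at once if a jar or bottle of the staining line is tipped by more than 0.6 rad (angle between any of jar_fix_mid, jar_stain_mid, bottle_buffer_mid, bottle_oil_mid's own z axis and vertical above 0.6 rad).
It fails at once if the saline bottle is pushed more than 15 mm away or tipped by more than 0.6 rad (distance of bottle_saline_mid from where it was at the start of the episode above 0.015 m or angle between bottle_saline_mid's own z axis and vertical above 0.6 rad).
It also fails if it takes over 106 s, if anything falls off the work surface, if the arm or the gripper's body presses on something with over 40 N, if the wrist force passes 120 N, or if a joint passes its speed limit or range.

### The arm

A 6-joint arm with a two-finger parallel gripper is mounted at the origin on a cart in front of the work surface, level with it; the furniture and walls round the work are solid. World frame = base frame: x ahead of the robot, y to its left, z up, the work surface at z = 0. Lengths are in mm, angles in rad, forces in N, time in s.
With the tool pointing down it reaches from about 275 to 850 mm from the base axis. Payload 19 kg.
Tool frame: the origin (TCP) lies between the finger pads; the fingertips stand 22 mm ahead of it and the grasp point (between the pads) lies 3 mm ahead of it; z points along the fingers, y is the direction in which the jaws open and shut (so a half turn about z gives the same grasp; the last joint's range is limited). The gripper opens to 85 mm and grips with 20 to 120 N. Pads are 22 mm wide; open, the fingers measure 114 mm over their backs; the gripper's body (76 mm by 85 mm) begins 54 mm behind the grasp point. The pads swing forward as they close: fully open they stand 13 mm farther back than shut.
Start: joints at [0.992, 0.15, 1.437, -0, 1.554, -0.134], TCP at [247.41, 519.019, 253.267] pointing down, gripper open.
Joint ranges: [-2.8, 2.8], [-0.68, 2.1], [0.12, 2.68], [-1.39, 4.53], [0.16, 2.79], [-2.81, 2.81]. Speed limits (rad/s): [1.89, 1.89, 2.22, 3.01, 3.01, 3.01].

### API

Orientations are given as a rotation vector (axis times angle).
In Python, from bench import robot gives the robot as it stands.
- The arm moves only by the tool drive_tool, never from a script. Its arguments are lists of equal length, an entry for each row: "rot": the turn, a rotation vector about the tool's x, y, z normalised to -1 to 1, where 1 is pi rad, a list of three; "delta_pos": the shift along the tool's x, y, z normalised to -1 to 1, where 1 is 0.3 m, a list of three; "fingers": the closure, from 0 (fully open) to 1 (shut). A call has 1 to 8 rows; each row is the pose to reach, as a shift and turn from the pose commanded when the call began, along the tool's axes at that moment, turning the shorter way round; what a row does not reach only later rows make up. A row lasts 1/10 s, in which the tool goes at most 50 mm and 8.59 degrees, less where a joint would pass 70% of its speed; a pose out of reach is approached as far as the arm can. A call with a number of a shift or a turn outside -1 to 1 is refused whole. A call with a gripper value outside its range is refused whole. The fingers move at their own pace and stop on an object; the grip force is fixed at half the most. Time passes only in rows, so rows that repeat a pose let the fingers close. It gives the time, the measured TCP pose, the force and the opening at its end, in the units of the state.
- robot.observe(): the state, without advancing time (a new reading comes with each control period).
- robot.grab_frame(name): name is "scene" or "top" or "wrist"; returns a dict with "color" (400x640x3 uint8, blue, green, red), "range_z" (400x640 float32, mm along the optical axis (not along the pixel's ray), 0 where there is no reading), "mtx" (3x3 intrinsics, pixels), "cam_to_world" (4x4, takes a point from camera to world coordinates); the wrist camera has in their place "tool_from_camera" (4x4, takes a point from camera to tool coordinates, whose origin is the TCP and whose axes are the flange's). Camera axes: x right, y up, looking along -z (the intrinsics and any distortion apply to the point x, -y, -z); pixel columns grow to the right and rows downward; lengths in mm; the calibration is good to about 2 mm. The wrist camera is an equidistant fisheye: a pixel r from the principal point sees the ray r / f radians off the axis. A picture is of the moment at which its call begins: read the wrist's pose just before it.
- robot.sign_off(): hands the job in, once; it reports no verdict.
The state is a dict: "clock": time; "joints": joint angles; "joint_velocities": joint speeds; "effort": joint torques, N m; "tool_pos": TCP position; "tool_rot": TCP orientation; "wrist_force": force on the tool from outside, world axes, zero at the start; "torque": the same for the moment, N m; "width": finger opening in mm.
Only numpy, scipy, OpenCV 4.12 (cv2) and the standard library are available. Lean on these libraries where they do the work, as an engineer would, in place of code of your own. Each camera call takes 0.05 s, during which the arm holds its last target.

## Working session

There is one attempt and no reset: what is moved stays moved. The work goes in short steps, Python scripts to look and compute and a tool call to move; the robot and the scene stay as the last step left them, time stands still between calls to the robot, and variables do not carry over. Pictures are saved under pics/ and viewed, and the job is handed in when it is done.

Besides the shell and the picture viewer there is one more tool, called after "Call:" as name(argument=value, ...) on one line, values as JSON. drive_tool: Moves the arm, as the interface text tells. Its arguments: {"type":"object","properties":{"rot":{"type":"array"},"delta_pos":{"type":"array"},"fingers":{"type":"array"}},"required":["rot","delta_pos","fingers"]}

```bash
mkdir -p pics; ls
python3 - <<'E'
from bench import robot
import cv2,pickle
print(robot.observe())
d={}
for n in("scene","top","wrist"):
    f=robot.grab_frame(n); d[n]=f
    cv2.imwrite(f"pics/{n}0.png",f["color"])
    print(n,f["mtx"].tolist(),[f[k].round(3).tolist() for k in f if k in("cam_to_world","tool_from_camera")],f.keys())
pickle.dump(d,open("f0.pkl","wb"))
E
```

```text
pics
{'clock': 0.0, 'joints': array([ 9.92013079e-01,  1.50982788e-01,  1.43799079e+00, -1.85667615e-05,
        1.55380527e+00, -1.33958863e-01]), 'joint_velocities': array([ 0.0003548 ,  0.00140448, -0.00065348, -0.00115779, -0.00061007,
       -0.00032644]), 'effort': array([-3.02075801e-03, -7.13027000e+01, -5.70868993e+01, -3.16661508e-04,
        9.16095480e-03,  5.21689128e-05]), 'tool_pos': array([247.30852085, 518.86750642, 252.69730554]), 'tool_rot': array([-6.92893996e-01, -3.06382253e+00,  1.75616308e-03]), 'wrist_force': array([ 0.26889225, -0.31761998,  0.5508845 ]), 'torque': array([-0.06151889,  0.01279967,  0.02848059]), 'width': 85.42313740851107}
scene [[453.33597124206574, 0.0, 317.70174125560646], [0.0, 453.33597124206574, 192.1690879965241], [0.0, 0.0, 1.0]] [[[0.798, 0.43, -0.422, 122.473], [-0.603, 0.566, -0.563, -405.998], [-0.003, 0.704, 0.711, 769.082], [0.0, 0.0, 0.0, 1.0]]] dict_keys(['color', 'range_z', 'mtx', 'cam_to_world'])
top [[482.23165677641896, 0.0, 324.1252456855239], [0.0, 482.23165677641896, 201.84876387612186], [0.0, 0.0, 1.0]] [[[0.027, 0.996, -0.09, 457.556], [-1.0, 0.025, -0.018, 142.619], [-0.016, 0.09, 0.996, 1092.434], [0.0, 0.0, 0.0, 1.0]]] dict_keys(['color', 'range_z', 'mtx', 'cam_to_world'])
wrist [[309.70691628693146, 0.0, 318.6876604784852], [0.0, 309.70691628693146, 196.7401926730116], [0.0, 0.0, 1.0]] [[[-0.001, 0.956, 0.293, 75.727], [1.0, 0.001, -0.0, -0.116], [-0.0, 0.293, -0.956, -120.439], [0.0, 0.0, 0.0, 1.0]]] dict_keys(['color', 'range_z', 'mtx', 'tool_from_camera'])
```

View pics/top0.png

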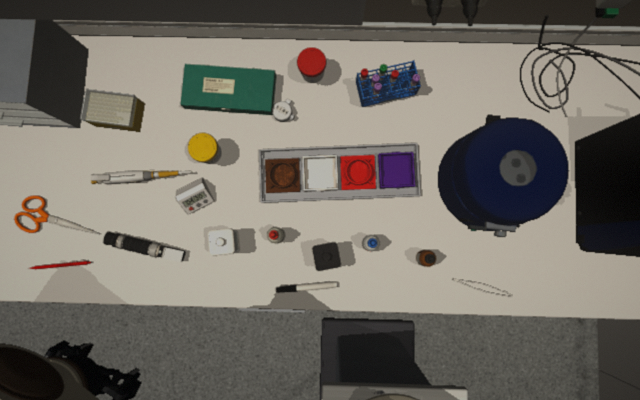

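View pics/scene0.png

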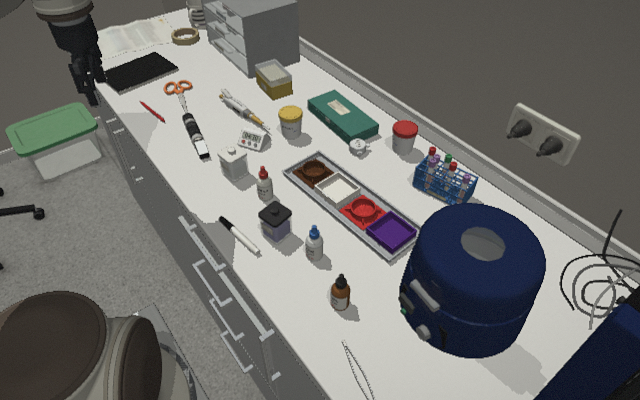

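View pics/wrist0.png

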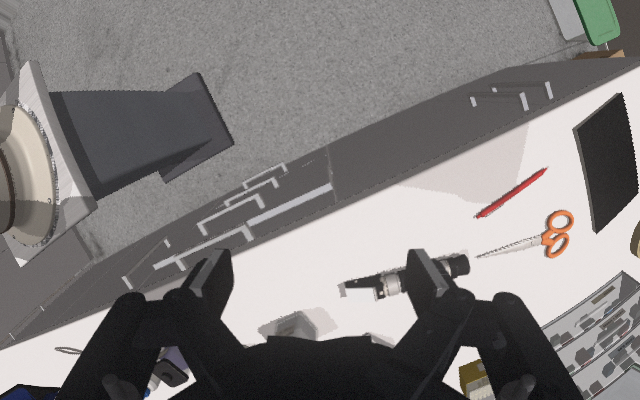

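The top view shows the holders in order: brown (282,174), white (321,173), red (358,172), violet (397,170). The objects are the fixative jar (220,241), buffer (275,235), stain jar (326,256), saline (372,242) and oil (427,257).

```bash
cat > h.py <<'E'
import numpy as np,cv2
def cloud(f):
    K=f["mtx"];z=f["range_z"];v,u=np.mgrid[0:400,0:640]
    x=(u-K[0,2])/K[0,0]*z;y=(v-K[1,2])/K[1,1]*z
    P=np.stack([x,-y,-z,np.ones_like(z)],-1)@f["cam_to_world"].T
    P=P[...,:3].copy();P[z<=0]=np.nan
    return P
E
python3 - <<'E'
from h import *;import pickle
d=pickle.load(open("f0.pkl","rb"))
P=cloud(d["top"]);S=cloud(d["scene"])
print("table top",np.nanmedian(P[270:280,360:420].reshape(-1,3),0))
for n,(u,v) in dict(fix=(220,241),buf=(275,235),stain=(326,256),sal=(372,242),oil=(427,257)).items():
    Q=P[v-25:v+25,u-25:u+25].reshape(-1,3)
    for nm,C in(("top",P),("scene",S)):
        c=P[v,u,:2]
        A=C.reshape(-1,3);A=A[np.linalg.norm(A[:,:2]-c,axis=1)<55]
        o=[]
        for lo,hi in((12,60),(55,69),(60,75),(70,120)):
            q=A[(A[:,2]>lo)&(A[:,2]<hi)]
            if len(q)<6: continue
            r=cv2.minAreaRect(q[:,:2].astype(np.float32))
            o.append((lo,len(q),np.round(r[0],1).tolist(),np.round(r[1],1).tolist(),round(r[2],1),q[:,2].max().round(1)))
        print(n,nm);[print("   ",*x) for x in o]
for n,(u,v) in dict(amb=(282,174),white=(321,173),red=(358,172),vio=(397,170)).items():
    print(n,P[v,u].round(1))
# rim points
m=(P[...,2]>16)&(P[...,2]<28);m[:140]=0;m[205:]=0;m[:,:262]=0;m[:,420:]=0
q=P[m][:,:2].astype(np.float32);print(cv2.minAreaRect(q),len(q))
for c in np.arange(0,1): pass
q=P[100:250,430:580].reshape(-1,3);q=q[q[:,2]>60];print("centrifuge",np.nanmin(q,0),np.nanmax(q,0))
img=d["top"]["color"][130:290,180:460];cv2.imwrite("pics/topc.png",cv2.resize(img,None,fx=2.8,fy=2.8,interpolation=2))
E
```

```text
table top [396.31364923  12.14217051   0.62554281]
fix top
    12 90 [463.1, 354.2] [50.9, 6.2] 6.4 56.4
    55 57 [460.2, 377.5] [55.0, 55.4] 7.2 69.0
    60 570 [460.2, 377.5] [55.0, 55.4] 7.2 75.0
    70 548 [460.2, 377.5] [53.7, 54.6] 7.1 83.8
fix scene
    12 403 [445.3, 364.0] [36.3, 66.1] 56.3 59.7
    55 188 [454.9, 379.2] [55.7, 57.3] 6.8 69.0
    60 370 [454.9, 379.2] [55.7, 57.3] 6.8 75.0
    70 169 [454.0, 377.8] [53.8, 53.0] 7.9 81.3
buf top
    12 139 [478.9, 265.9] [34.4, 35.7] 1.7 59.9
    55 93 [478.7, 267.2] [30.0, 30.6] 1.6 68.8
    60 36 [476.5, 266.4] [26.6, 25.1] 54.7 74.6
    70 75 [478.3, 266.1] [17.0, 19.0] 2.3 98.7
buf scene
    12 284 [470.1, 261.9] [28.5, 35.4] 64.7 60.0
    55 71 [471.6, 264.0] [23.5, 28.6] 64.7 68.4
    60 39 [469.6, 263.5] [12.4, 20.1] 49.2 74.8
    70 77 [472.3, 265.2] [16.7, 19.3] 81.8 95.3
stain top
    55 44 [435.7, 153.7] [54.5, 54.8] 12.8 69.0
    60 576 [435.7, 153.7] [54.5, 54.8] 12.8 75.0
    70 567 [435.6, 153.7] [53.8, 53.7] 12.8 85.3
stain scene
    12 441 [421.4, 140.1] [35.8, 66.3] 59.3 59.5
    55 231 [430.2, 155.7] [55.2
[... 514 characters left out ...]
op
    12 160 [436.7, -62.5] [36.0, 34.7] 45.1 60.0
    55 92 [437.5, -62.7] [29.9, 31.6] 89.2 68.4
    60 38 [437.3, -62.1] [25.7, 24.0] 37.2 74.3
    70 80 [437.1, -63.1] [16.7, 20.7] 1.9 100.1
oil scene
    12 363 [427.9, -65.5] [27.6, 36.1] 50.2 59.9
    55 115 [428.4, -65.5] [20.9, 30.5] 41.5 68.8
    60 57 [429.4, -62.7] [15.3, 19.4] 23.6 75.0
    70 113 [430.6, -62.6] [17.2, 20.1] 46.7 95.9
amb [616.  259.9   9.9]
white [620.8 171.5   7.7]
red [625.5  87.5   5. ]
vio [632.1  -0.8   6.3]
((623.0737915039062, 128.4281463623047), (122.0876235961914, 354.6864929199219), 3.7949604988098145) 1109
centrifuge [ 487.24750114 -299.93334836   60.00182411] [732.97236266 -90.35769705 199.96047814]
```

View pics/topc.png

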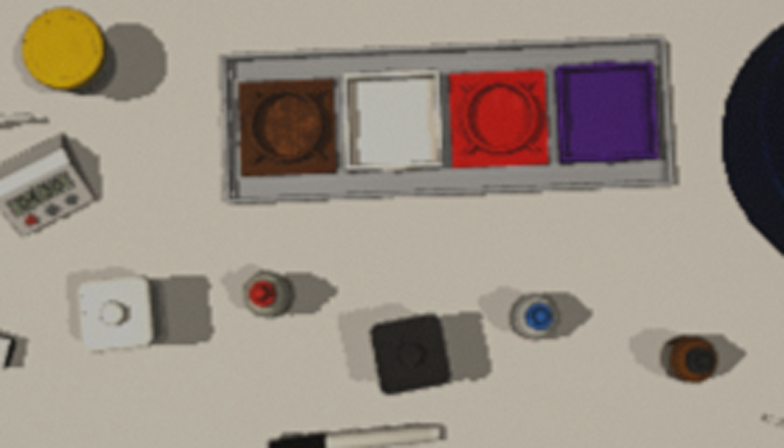

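Run:
```python
from h import *;import pickle
d=pickle.load(open("f0.pkl","rb"))
for nm in("top","scene"):
    f=d[nm];P=cloud(f);hsv=cv2.cvtColor(f["color"],cv2.COLOR_BGR2HSV)
    reg=(P[...,0]>560)&(P[...,0]<690)&(P[...,1]>-55)&(P[...,1]<310)
    # table plane near
    t=(abs(P[...,2])<12)&(P[...,0]>480)&(P[...,0]<560)&(P[...,1]>0)&(P[...,1]<240)
    print(nm,"table z",np.median(P[t][:,2]).round(2))
    H,Sa,V=[hsv[...,i].astype(int) for i in range(3)]
    for n,m in dict(red=((H<6)|(H>174))&(Sa>170),vio=(H>125)&(H<155)&(Sa>120),amb=(H<18)&(Sa>90)&(V<140)).items():
        q=P[m&reg]
        if len(q)<30: print(n,len(q));continue
        if n=="amb": q=q[q[:,1]>200]
        r=cv2.minAreaRect(q[:,:2].astype(np.float32));print(" ",n,len(q),np.round(r[0],1),np.round(r[1],1),round(r[2],2),np.percentile(q[:,2],[2,50,98]).round(1))
        qq=q[q[:,2]>14];r=cv2.minAreaRect(qq[:,:2].astype(np.float32));print("    rim",np.round(r[0],1),np.round(r[1],1),round(r[2],2))
    q=P[reg&(P[...,2]>13)&(P[...,1]<-0+300)&(P[...,0]<690)]
    q=q[(q[:,1]>125)&(q[:,1]<218)&(abs(q[:,0]-621)<46)];r=cv2.minAreaRect(q[:,:2].astype(np.float32));print("  white rim",np.round(r[0],1),np.round(r[1],1),round(r[2],2))
```

```text
top table z 0.8
  red 1121 [625.5  88. ] [76.5 77.6] 3.47 [ 2.9  7.9 24.9]
    rim [625.4  88.2] [59.2 58.4] 1.59
  vio 1180 [630.7   2.5] [79. 77.] 3.89 [ 3.3  7.9 25.6]
    rim [630.7   2.5] [79. 77.] 3.89
  amb 1113 [613.8 260. ] [76. 78.] 3.63 [ 3.   7.6 24.8]
    rim [614.4 258.7] [59.2 58.6] 3.57
  white rim [621.1 170.9] [82.5 93. ] 0.85
scene table z -1.22
  red 799 [620.4  88.9] [77.9 77.4] 4.25 [ 2.1  5.8 21.8]
    rim [618.8  88. ] [60.1 58.9] 6.29
  vio 1188 [626.8   3. ] [82.5 79.3] 4.01 [ 2.2  6.6 22.1]
    rim [626.7   3.1] [82.6 79.2] 3.73
  amb 603 [609.5 261.2] [79.5 76.4] 5.39 [ 2.   6.5 21.4]
    rim [608.2 259. ] [60.8 59.5] 88.81
  white rim [615.3 174.4] [80.7 82.6] 1.65
```

Call:
drive_tool(rot=[[0, 0, 0.04], [0, 0, 0.08], [0, 0, 0.12], [0, 0, 0.16], [0, 0, 0.2], [0, 0, 0.24], [0, 0, 0.28], [0, 0, 0.32]], delta_pos=[[-0.05, 0, 0], [-0.1, 0, 0], [-0.15, 0, 0], [-0.2, 0, 0], [-0.25, 0, 0], [-0.3, 0.1, 0], [-0.3, 0.2, 0], [-0.3, 0.2, 0]], fingers=[0, 0, 0, 0, 0, 0, 0, 0])

```text
clock: 0.95
tool_pos: [355.8, 536.0, 251.8]
tool_rot: [-2.09, -2.345, 0.002]
wrist_force: [0.5, 0.2, 0.1]
width: 85.5
```

Call:
drive_tool(rot=[[0, 0, 0], [0, 0, 0], [0, 0, 0], [0, 0, 0], [0, 0, 0], [0, 0, 0], [0, 0, 0], [0, 0, 0]], delta_pos=[[-0.1, 0.05, 0.03], [-0.2, 0.1, 0.06], [-0.3, 0.15, 0.1], [-0.4, 0.2, 0.13], [-0.5, 0.25, 0.16], [-0.56, 0.27, 0.17], [-0.56, 0.27, 0.17], [-0.56, 0.27, 0.17]], fingers=[0, 0, 0, 0, 0, 0, 0, 0])

```text
clock: 1.75
tool_pos: [455.1, 377.4, 202.2]
tool_rot: [-2.084, -2.35, 0.0]
wrist_force: [-0.2, 0.4, 0.5]
width: 85.3
```

```bash
cat >> h.py <<'E'
from scipy.spatial.transform import Rotation as R
def wcloud(f,o):
    K=f["mtx"];z=f["range_z"];v,u=np.mgrid[0:400,0:640]
    a=(u-K[0,2])/K[0,0];b=(v-K[1,2])/K[1,1];r=np.hypot(a,b)+1e-9
    t=np.tan(np.minimum(r,1.5));x=a/r*t*z;y=b/r*t*z
    P=np.stack([x,-y,-z,np.ones_like(z)],-1)@f["tool_from_camera"].T
    P=P[...,:3].copy();P[(z<=0)|(r>1.4)]=np.nan
    return P@R.from_rotvec(o["tool_rot"]).as_matrix().T+o["tool_pos"],P
E
cat > look.py <<'E'
from bench import robot
from h import *;import pickle,sys
n=sys.argv[1]
o=robot.observe();f=robot.grab_frame("wrist");pickle.dump((o,f),open(n+".pkl","wb"));cv2.imwrite(f"pics/{n}.png",f["color"])
print(o["clock"],o["tool_pos"].round(1),"yaw",np.degrees(2*np.arctan2(-o["tool_rot"][1],-o["tool_rot"][0]))-90,o["wrist_force"].round(1))
E
python3 look.py w1
python3 - <<'E'
from h import *;import pickle
o,f=pickle.load(open("w1.pkl","rb"));W,T=wcloud(f,o)
t=(abs(W[...,2])<12);print("table",t.sum(),np.median(W[t][:,2]))
for n,c in dict(fix=(457,378),buf=(475,266),stain=(433,154),amb=(611,259),white=(618,172)).items():
    A=W.reshape(-1,3);A=A[np.linalg.norm(A[:,:2]-c,axis=1)<50]
    for lo,hi in((14,30),(55,80),(70,120)):
        q=A[(A[:,2]>lo)&(A[:,2]<hi)]
        if len(q)<6: continue
        r=cv2.minAreaRect(q[:,:2].astype(np.float32))
        print(n,lo,len(q),np.round(r[0],1),np.round(r[1],1),round(r[2],1),q[:,2].max().round(1),np.median(q,0).round(1))
E
```

```text
1.75 [455.1 377.4 202.2] yaw 6.870400453008216 [-0.2  0.4  0.5]
table 107910 -0.21299005910080382
fix 14 137 [453.  405.7] [48.8  3.7] 6.8 30.0 [451.9 406.8  27.1]
fix 55 3754 [455.9 381.8] [53.9 54.3] 6.9 80.0 [455.5 384.8  71.1]
fix 70 3462 [455.9 381.6] [53.6 53.1] 6.9 81.8 [455.5 383.2  71.3]
buf 14 204 [471.2 279.8] [36.8 16.4] 13.4 30.0 [471.3 285.3  22.7]
buf 55 595 [472.7 273. ] [29.7 23. ] 14.0 80.0 [472.4 276.6  61.1]
buf 70 395 [474.  271.7] [19.7 16.8] 3.8 96.5 [473.4 273.8  78.1]
stain 14 334 [431.  179.2] [21.  55.5] 79.0 30.0 [429.  182.8  22. ]
amb 14 141 [612.9 253.9] [92.2 32.6] 62.3 23.0 [623.1 278.6  20.2]
white 14 145 [582.2 188.8] [62.  18.7] 71.5 22.8 [578.4 187.7  20.7]
```

View pics/w1.png

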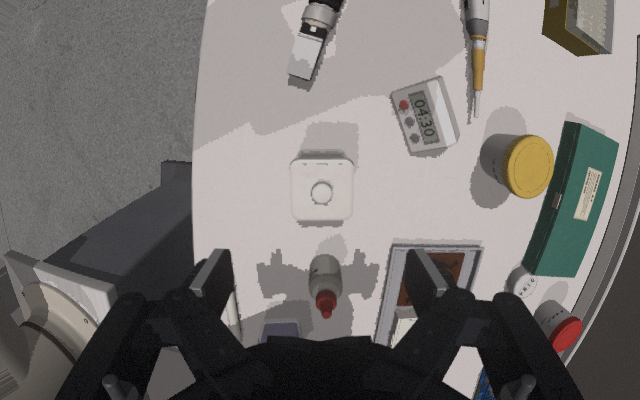

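Call:
drive_tool(rot=[[0, 0, 0], [0, 0, 0], [0, 0, 0], [0, 0, 0], [0, 0, 0], [0, 0, 0], [0, 0, 0], [0, 0, 0]], delta_pos=[[0.006, 0.005, 0.1], [0.006, 0.005, 0.2], [0.006, 0.005, 0.3], [0.006, 0.005, 0.38], [0.006, 0.005, 0.45], [0.006, 0.005, 0.49], [0.006, 0.005, 0.5], [0.006, 0.005, 0.5]], fingers=[0, 0, 0, 0, 0, 0, 0, 0])

```text
clock: 2.6
tool_pos: [456.3, 379.9, 52.7]
tool_rot: [2.083, 2.352, 0.0]
wrist_force: [1.5, -0.0, 1.3]
width: 85.4
```

Call:
drive_tool(rot=[[0, 0, 0], [0, 0, 0], [0, 0, 0], [0, 0, 0], [0, 0, 0], [0, 0, 0], [0, 0, 0], [0, 0, 0]], delta_pos=[[0, 0, 0], [0, 0, 0], [0, 0, 0], [0, 0, 0], [0, 0, 0], [0, 0, 0], [0, 0, 0], [0, 0, 0]], fingers=[0.1, 0.2, 0.3, 0.4, 0.5, 0.6, 0.6, 0.6])

```text
clock: 3.4
tool_pos: [456.7, 379.6, 53.1]
tool_rot: [2.083, 2.351, 0.002]
wrist_force: [-0.3, -0.4, 7.1]
width: 54.2
```

Call:
drive_tool(rot=[[0, 0, 0], [0, 0, 0], [0, 0, 0], [0, 0, 0], [0, 0, 0], [0, 0, 0.01], [0, 0, 0.018], [0, 0, 0.018]], delta_pos=[[0, 0, -0.02], [0, 0, -0.08], [0, 0, -0.15], [0, 0, -0.23], [-0.05, 0.03, -0.3], [-0.13, 0.08, -0.33], [-0.22, 0.13, -0.33], [-0.31, 0.185, -0.33]], fingers=[0.8, 0.8, 0.8, 0.8, 0.8, 0.8, 0.8, 0.8])

```text
clock: 4.2
tool_pos: [523.1, 292.9, 152.0]
tool_rot: [2.149, 2.291, 0.001]
wrist_force: [0.2, 0.1, -3.0]
width: 54.1
```

Call:
drive_tool(rot=[[0, 0, 0], [0, 0, 0], [0, 0, 0], [0, 0, 0], [0, 0, 0], [0, 0, 0], [0, 0, 0], [0, 0, 0]], delta_pos=[[-0.1, 0.054, 0], [-0.2, 0.108, 0], [-0.3, 0.162, 0], [-0.38, 0.21, 0], [-0.43, 0.233, 0], [-0.45, 0.235, 0], [-0.45, 0.235, 0], [-0.45, 0.235, 0]], fingers=[0.8, 0.8, 0.8, 0.8, 0.8, 0.8, 0.8, 0.8])

```text
clock: 5.0
tool_pos: [601.1, 164.4, 151.4]
tool_rot: [-2.148, -2.292, 0.0]
wrist_force: [0.0, -0.5, -2.1]
width: 54.3
```

```bash
python3 look.py w2;  python3 - <<'E'
from h import *;import pickle
o,f=pickle.load(open("w2.pkl","rb"));W,T=wcloud(f,o)
print(T[(abs(T[...,0])<40)&(abs(T[...,1])<26)&(abs(T[...,2])<60)].shape)
q=T[(abs(T[...,0])<40)&(abs(T[...,1])<26)&(T[...,2]>-40)&(T[...,2]<40)]
r=cv2.minAreaRect(q[:,:2].astype(np.float32));print(r,np.percentile(q,[1,50,99],axis=0))
E
```

```text
5.0 [601.1 164.4 151.4] yaw 3.7076944271013446 [ 0.  -0.5 -2.1]
(21606, 3)
((2.919839859008789, -0.010845184326171875), (52.778812408447266, 52.02678680419922), 0.15627296268939972) [[-19.74552964 -25.251887   -27.51074736]
 [ 15.32131852  -0.29883889 -17.89203121]
 [ 28.80013614  25.16037379  35.95259395]]
```

View pics/w2.png

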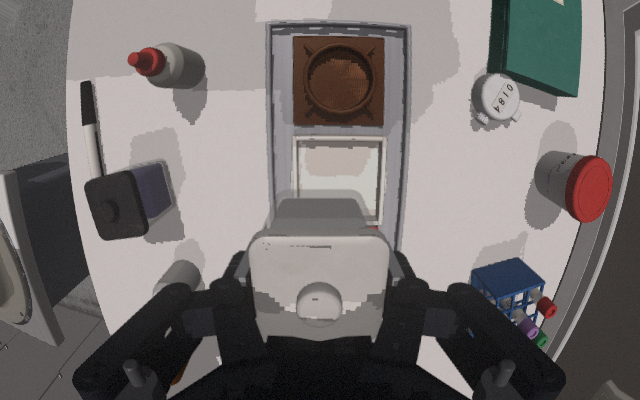

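```bash
cat > hold.py <<'E'
from h import *;import pickle,sys
o,f=pickle.load(open(sys.argv[1]+".pkl","rb"));W,T=wcloud(f,o)
hsv=cv2.cvtColor(f["color"],cv2.COLOR_BGR2HSV);H,Sa,V=[hsv[...,i].astype(int) for i in range(3)]
reg=(W[...,0]>560)&(W[...,0]<690)&(W[...,2]>-2)&(W[...,2]<30)&(W[...,1]>-60)&(W[...,1]<315)
for n,m in dict(amb=(H<18)&(Sa>90)&(V<150)&(W[...,1]>205),red=((H<6)|(H>174))&(Sa>170),vio=(H>125)&(H<155)&(Sa>100)&(W[...,1]<60),white=(Sa<60)&(V>120)&(W[...,2]>14)&(W[...,1]>126)&(W[...,1]<216)&(abs(W[...,0]-617)<47)).items():
    m=(m&reg).astype(np.uint8);m=cv2.morphologyEx(m,cv2.MORPH_OPEN,np.ones((2,2)))>0
    q=W[m]
    if len(q)<60: continue
    r=cv2.minAreaRect(q[:,:2].astype(np.float32));print(n,len(q),np.round(r[0],1),np.round(r[1],1),round(r[2],2),"z",np.percentile(q[:,2],[2,98]).round(1),"tool",np.median(T[m],0).round(1))
    # rim
    k=q[q[:,2]>17]
    if len(k)>20: r=cv2.minAreaRect(k[:,:2].astype(np.float32));print("   rim",np.round(r[0],1),np.round(r[1],1),round(r[2],2))
E
python3 hold.py w2; python3 hold.py w1
```

```text
amb 7187 [nan nan] [nan  0.] nan z [nan nan] tool [nan nan nan]
   rim [610.8 262. ] [58.9 59.3] 48.84
white 1162 [620.4 172.6] [83. 86.] 3.71 z [nan nan] tool [nan nan nan]
   rim [616.7 177.4] [79.5 76.3] 2.31
amb 560 [553.2 300. ] [ 83.8 188.4] 50.54 z [nan nan] tool [nan nan nan]
   rim [567.9 324.8] [ 21.3 180.2] 48.78
white 133 [547.6 281.2] [ 38.5 275.1] 25.34 z [nan nan] tool [nan nan nan]
   rim [544.8 286.4] [ 40.3 262.9] 24.85
```

Call:
drive_tool(rot=[[0, 0, 0], [0, 0, 0], [0, 0, 0], [0, 0, 0], [0, 0, 0], [0, 0, 0], [0, 0, 0], [0, 0, 0]], delta_pos=[[0.01, 0.02, 0], [0.02, 0.04, 0], [0.027, 0.053, 0], [0.027, 0.053, 0.05], [0.027, 0.053, 0.1], [0.027, 0.053, 0.15], [0.027, 0.053, 0.18], [0.027, 0.053, 0.18]], fingers=[0.8, 0.8, 0.8, 0.8, 0.8, 0.8, 0.8, 0.8])

```text
clock: 5.85
tool_pos: [616.2, 172.4, 95.2]
tool_rot: [-2.148, -2.29, 0.004]
wrist_force: [-0.7, 0.3, -2.3]
width: 54.5
```

```bash
python3 look.py w3; python3 hold.py w3
```

```text
5.85 [616.2 172.4  95.2] yaw 3.6683657768762146 [-0.7  0.3 -2.3]
amb 12233 [611.9 262.1] [78.4 75.9] 4.27 z [nan nan] tool [nan nan nan]
   rim [610.9 262.2] [59.1 59.1] 12.97
white 1355 [625.7 199.1] [48.8 94.3] 69.36 z [nan nan] tool [nan nan nan]
   rim [616.5 191.7] [80.9 47.6] 0.41
```

View pics/w3.png

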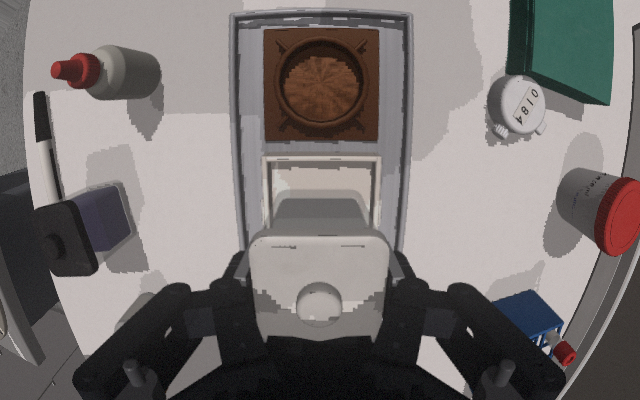

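Call:
drive_tool(rot=[[0, 0, 0], [0, 0, 0], [0, 0, 0], [0, 0, 0], [0, 0, 0], [0, 0, 0], [0, 0, 0], [0, 0, 0]], delta_pos=[[0.003, 0, 0.03], [0.003, 0, 0.06], [0.003, 0, 0.08], [0.003, 0, 0.1], [0.003, 0, 0.11], [0.003, 0, 0.116], [0.003, 0, 0.118], [0.003, 0, 0.118]], fingers=[0.8, 0.8, 0.8, 0.8, 0.8, 0.8, 0.8, 0.8])

```text
clock: 6.7
tool_pos: [617.1, 173.5, 62.0]
tool_rot: [2.149, 2.291, 0.0]
wrist_force: [0.4, -0.1, -2.9]
width: 54.6
```

Call:
drive_tool(rot=[[0, 0, 0], [0, 0, 0], [0, 0, 0]], delta_pos=[[0, 0, 0.004], [0, 0, 0.008], [0, 0, 0.008]], fingers=[0.8, 0.8, 0.8])

```text
clock: 7.0
tool_pos: [616.9, 173.5, 59.4]
tool_rot: [-2.149, -2.291, 0.0]
wrist_force: [0.1, 0.6, -2.6]
width: 54.4
```

Call:
drive_tool(rot=[[0, 0, 0], [0, 0, 0], [0, 0, 0], [0, 0, 0], [0, 0, 0], [0, 0, 0], [0, 0, 0], [0, 0, 0]], delta_pos=[[0, 0, 0.003], [0, 0, 0.003], [0, 0, 0.003], [0, 0, 0.003], [0, 0, 0.003], [0, 0, 0.003], [0, 0, 0.003], [0, 0, 0.003]], fingers=[0.8, 0.5, 0.4, 0.3, 0.2, 0.1, 0, 0])

```text
clock: 7.8
tool_pos: [617.0, 173.5, 58.5]
tool_rot: [-2.149, -2.292, 0.0]
wrist_force: [1.0, -0.9, -0.6]
width: 85.3
```

Call:
drive_tool(rot=[[0, 0, 0], [0, 0, 0], [0, 0, 0], [0, 0, 0], [0, 0, 0], [0, 0, 0], [0, 0, 0], [0, 0, 0]], delta_pos=[[0, 0, -0.04], [0, 0, -0.1], [0, 0, -0.18], [0, 0, -0.26], [0, 0, -0.34], [0, 0, -0.4], [0, 0, -0.4], [0, 0, -0.4]], fingers=[0, 0, 0, 0, 0, 0, 0, 0])

```text
clock: 8.6
tool_pos: [617.0, 173.6, 179.0]
tool_rot: [2.149, 2.291, 0.001]
wrist_force: [-1.1, 0.4, -0.2]
width: 85.7
```

```bash
python3 look.py w4; python3 hold.py w4
python3 - <<'E'
from h import *;import pickle
o,f=pickle.load(open("w4.pkl","rb"));W,T=wcloud(f,o)
A=W.reshape(-1,3)
q=A[(np.linalg.norm(A[:,:2]-[616,176],axis=1)<45)&(A[:,2]>68)&(A[:,2]<100)];print(cv2.minAreaRect(q[:,:2].astype(np.float32)),np.percentile(q[:,2],[5,50,99]))
E
```

```text
8.6 [617.  173.6 179. ] yaw -356.32266343433065 [-1.1  0.4 -0.2]
amb 5905 [612.2 261.6] [77.4 76.4] 3.95 z [nan nan] tool [nan nan nan]
   rim [610.9 262.4] [59.  58.9] 49.02
red 2032 [623.8  82.7] [75.  70.2] 6.12 z [nan nan] tool [nan nan nan]
   rim [623.1  90.7] [57.2 57.4] 29.99
vio 2934 [612.8  74. ] [ 65.5 212.9] 15.79 z [nan nan] tool [nan nan nan]
   rim [622.3  88.4] [ 79.7 194.1] 4.06
white 1281 [617.6 173.2] [81.2 86.3] 4.94 z [nan nan] tool [nan nan nan]
   rim [616.9 176.5] [80. 78.] 3.72
((616.2353515625, 175.33399963378906), (54.658599853515625, 54.52265548706055), 3.1144680976867676) [75.50724722 77.18756937 86.57685581]
```

View pics/w4.png

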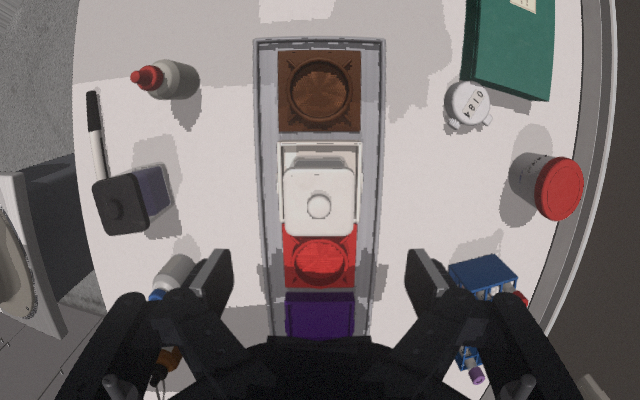

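Call:
drive_tool(rot=[[0, 0, 0], [0, 0, 0], [0, 0, 0], [0, 0, 0], [0, 0, 0], [0, 0, 0], [0, 0, 0], [0, 0, 0]], delta_pos=[[0.07, -0.09, 0], [0.14, -0.18, 0], [0.21, -0.27, 0], [0.28, -0.36, 0], [0.33, -0.43, 0.03], [0.348, -0.455, 0.1], [0.348, -0.455, 0.15], [0.348, -0.455, 0.15]], fingers=[0, 0, 0, 0, 0, 0, 0, 0])

```text
clock: 9.45
tool_pos: [472.6, 268.7, 131.0]
tool_rot: [-2.147, -2.291, 0.006]
wrist_force: [0.3, 0.4, 0.1]
width: 85.3
```

```bash
python3 look.py w5
cat > bot.py <<'E'
from h import *;import pickle,sys
o,f=pickle.load(open(sys.argv[1]+".pkl","rb"));W,T=wcloud(f,o)
c=[float(sys.argv[2]),float(sys.argv[3])];A=W.reshape(-1,3);A=A[np.linalg.norm(A[:,:2]-c,axis=1)<30]
for lo,hi in((14,68),(69,120)):
    q=A[(A[:,2]>lo)&(A[:,2]<hi)]
    if len(q)<9: continue
    r=cv2.minAreaRect(q[:,:2].astype(np.float32));print(lo,len(q),np.round(r[0],1),np.round(r[1],1),q[:,2].max().round(1))
    if hi>100:
        k=q[q[:,2]>q[:,2].max()-5];print("  tip",np.median(k,0).round(1))
E
python3 bot.py w5 474 269
```

```text
9.45 [472.6 268.7 131. ] yaw 3.7122255051316984 [0.3 0.4 0.1]
14 1715 [473.9 272.5] [36.6 31.2] 67.9
69 946 [474.3 270.7] [20.7 18.5] 96.0
  tip [474.2 270.7  94.2]
```

View pics/w5.png

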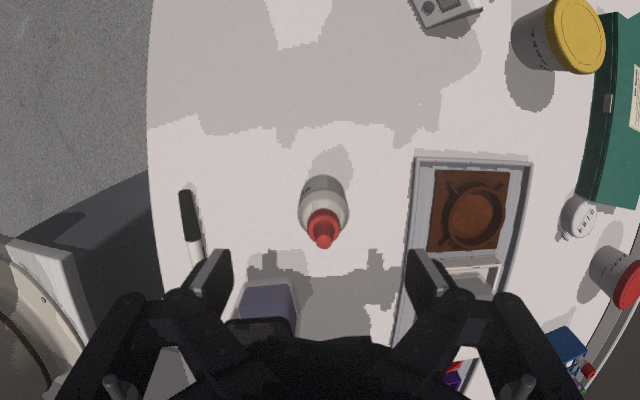

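Call:
drive_tool(rot=[[0, 0, 0], [0, 0, 0], [0, 0, 0], [0, 0, 0], [0, 0, 0], [0, 0, 0], [0, 0, 0], [0, 0, 0]], delta_pos=[[0.005, 0.005, 0.05], [0.005, 0.005, 0.1], [0.005, 0.005, 0.16], [0.005, 0.005, 0.22], [0.005, 0.005, 0.25], [0.005, 0.005, 0.265], [0.005, 0.005, 0.265], [0.005, 0.005, 0.265]], fingers=[0, 0, 0, 0, 0, 0, 0, 0])

```text
clock: 10.3
tool_pos: [475.9, 270.7, 54.7]
tool_rot: [2.149, 2.291, 0.001]
wrist_force: [0.0, -0.1, -0.3]
width: 85.2
```

Call:
drive_tool(rot=[[0, 0, 0], [0, 0, 0], [0, 0, 0], [0, 0, 0], [0, 0, 0], [0, 0, 0], [0, 0, 0], [0, 0, 0]], delta_pos=[[0, 0, 0], [0, 0, 0], [0, 0, 0], [0, 0, 0], [0, 0, 0], [0, 0, 0], [0, 0, 0], [0, 0, 0]], fingers=[0.15, 0.3, 0.4, 0.5, 0.6, 0.7, 0.8, 0.8])

```text
clock: 11.1
tool_pos: [475.5, 270.6, 54.4]
tool_rot: [2.149, 2.291, 0.0]
wrist_force: [-2.2, -0.2, 5.5]
width: 34.7
```

Call:
drive_tool(rot=[[0, 0, 0], [0, 0, 0], [0, 0, 0], [0, 0, 0], [0, 0, 0], [0, 0, 0], [0, 0, 0], [0, 0, 0]], delta_pos=[[0, 0, -0.03], [0, 0, -0.1], [0, 0, -0.18], [0, 0, -0.26], [-0.04, 0.03, -0.33], [-0.12, 0.09, -0.37], [-0.2, 0.15, -0.37], [-0.28, 0.2, -0.37]], fingers=[0.8, 0.8, 0.8, 0.8, 0.8, 0.8, 0.8, 0.8])

```text
clock: 11.9
tool_pos: [541.6, 189.8, 166.2]
tool_rot: [2.148, 2.291, 0.001]
wrist_force: [-0.2, -0.6, -1.2]
width: 34.7
```

Call:
drive_tool(rot=[[0, 0, 0], [0, 0, 0], [0, 0, 0], [0, 0, 0], [0, 0, 0], [0, 0, 0], [0, 0, 0], [0, 0, 0]], delta_pos=[[-0.08, 0.06, 0], [-0.16, 0.12, 0], [-0.24, 0.18, 0], [-0.31, 0.225, 0], [-0.34, 0.245, 0], [-0.35, 0.25, 0], [-0.35, 0.25, 0], [-0.35, 0.25, 0]], fingers=[0.8, 0.8, 0.8, 0.8, 0.8, 0.8, 0.8, 0.8])

```text
clock: 12.7
tool_pos: [621.8, 91.5, 165.3]
tool_rot: [-2.148, -2.292, -0.0]
wrist_force: [-0.6, 0.7, -0.0]
width: 34.8
```

```bash
python3 look.py w6; python3 hold.py w6;python3 - <<'E'
from h import *;import pickle
o,f=pickle.load(open("w6.pkl","rb"));W,T=wcloud(f,o)
hsv=cv2.cvtColor(f["color"],cv2.COLOR_BGR2HSV)
q=T[(abs(T[...,0])<30)&(abs(T[...,1])<14)&(T[...,2]>-50)&(T[...,2]<-16)];print(cv2.minAreaRect(q[:,:2].astype(np.float32)),len(q),q.min(0))
E
```

```text
12.7 [621.8  91.5 165.3] yaw 3.7160439565427197 [-0.6  0.7 -0. ]
amb 3572 [nan nan] [0. 0.] 0.0 z [nan nan] tool [nan nan nan]
   rim [611.8 246.7] [57.8 28.1] 2.75
red 4219 [nan nan] [0. 0.] 0.0 z [nan nan] tool [nan nan nan]
   rim [621.5  94.3] [59.9 49.4] 2.4
vio 326 [627.4  30.5] [ 78.4 146.3] 3.75 z [nan nan] tool [nan nan nan]
   rim [626.2  35. ] [ 76.9 137.3] 3.83
white 1374 [617.7 174.9] [85.7 80.3] 4.27 z [nan nan] tool [nan nan nan]
   rim [616.6 175.5] [80.1 77.2] 3.31
((2.622530937194824, 3.2098388671875), (29.709693908691406, 23.44216537475586), 72.43351745605469) 2360 [ -8.55481004 -13.36480996 -49.99697036]
```

View pics/w6.png

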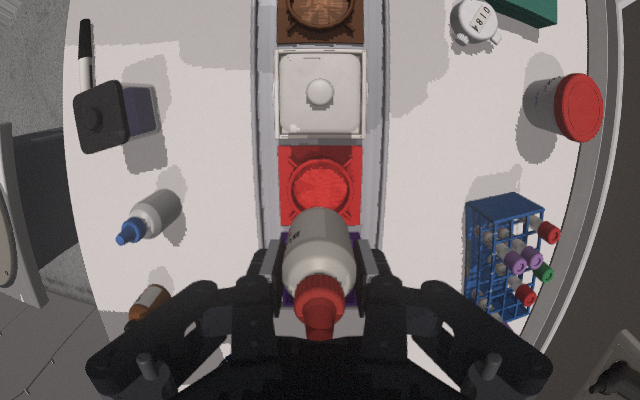

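Call:
drive_tool(rot=[[0, 0, 0], [0, 0, 0], [0, 0, 0], [0, 0, 0], [0, 0, 0], [0, 0, 0], [0, 0, 0], [0, 0, 0]], delta_pos=[[-0.003, 0, 0.06], [-0.003, 0, 0.13], [-0.003, 0, 0.2], [-0.003, 0, 0.25], [-0.003, 0, 0.29], [-0.003, 0, 0.32], [-0.003, 0, 0.34], [-0.003, 0, 0.34]], fingers=[0.8, 0.8, 0.8, 0.8, 0.8, 0.8, 0.8, 0.8])

```text
clock: 13.55
tool_pos: [622.2, 89.7, 62.6]
tool_rot: [-2.149, -2.291, 0.001]
wrist_force: [0.5, 0.3, -0.9]
width: 34.4
```

Call:
drive_tool(rot=[[0, 0, 0], [0, 0, 0], [0, 0, 0], [0, 0, 0], [0, 0, 0], [0, 0, 0], [0, 0, 0], [0, 0, 0]], delta_pos=[[0, 0, 0.004], [0, 0, 0.008], [0, 0, 0.008], [0, 0, 0.008], [0, 0, 0.008], [0, 0, 0.008], [0, 0, 0.008], [0, 0, 0.008]], fingers=[0.8, 0.8, 0.8, 0.65, 0.55, 0.4, 0.2, 0])

```text
clock: 14.35
tool_pos: [622.4, 89.7, 60.7]
tool_rot: [2.149, 2.291, -0.0]
wrist_force: [-0.8, 0.1, -0.0]
width: 78.3
```

Call:
drive_tool(rot=[[0, 0, 0], [0, 0, 0], [0, 0, 0], [0, 0, 0], [0, 0, 0], [0, 0, 0], [0, 0, 0], [0, 0, 0]], delta_pos=[[0, 0, 0], [0, 0, 0], [0, 0, -0.04], [0, 0, -0.12], [0, 0, -0.22], [0, 0, -0.32], [0, 0, -0.4], [0, 0, -0.4]], fingers=[0, 0, 0, 0, 0, 0, 0, 0])

```text
clock: 15.15
tool_pos: [623.6, 89.8, 185.5]
tool_rot: [2.146, 2.288, 0.007]
wrist_force: [-0.2, 0.7, 0.3]
width: 84.9
```

```bash
python3 look.py w7; python3 hold.py w7; python3 bot.py w7 622 90.5
```

```text
15.15 [623.6  89.8 185.5] yaw -356.3220730325478 [-0.2  0.7  0.3]
amb 3511 [612.8 247.7] [78.4 45.9] 6.71 z [nan nan] tool [nan nan nan]
   rim [611.6 249.2] [59.4 33.5] 4.05
red 2370 [623.1  90. ] [75.7 77.6] 3.67 z [nan nan] tool [nan nan nan]
   rim [621.2  93.4] [58.6 49.7] 5.63
vio 4996 [632.7   2.7] [75.4 90.3] 7.76 z [nan nan] tool [nan nan nan]
   rim [628.4   5.3] [79.  78.8] 3.73
white 1313 [617.2 175.3] [86.7 80.7] 3.51 z [nan nan] tool [nan nan nan]
   rim [616.7 175.7] [80.6 76.4] 3.21
14 1723 [621.6  93.5] [58.5 53.2] 67.6
69 618 [621.3  89.5] [20.4 19.2] 102.4
  tip [621.3  89.4 100.2]
```

View pics/w7.png

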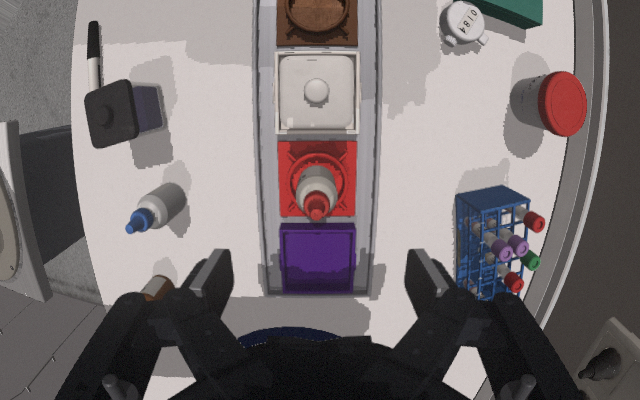

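Call:
drive_tool(rot=[[0, 0, 0], [0, 0, -0.01], [0, 0, -0.02], [0, 0, -0.03], [0, 0, -0.04], [0, 0, -0.05], [0, 0, -0.05], [0, 0, -0.05]], delta_pos=[[0.06, -0.14, 0], [0.12, -0.28, 0], [0.18, -0.42, 0], [0.23, -0.54, 0], [0.26, -0.6, 0.05], [0.263, -0.62, 0.1], [0.263, -0.62, 0.13], [0.263, -0.62, 0.13]], fingers=[0, 0, 0, 0, 0, 0, 0, 0])

```text
clock: 16.0
tool_pos: [431.3, 156.3, 140.5]
tool_rot: [-1.963, -2.451, 0.003]
wrist_force: [-0.8, 0.2, 1.2]
width: 85.6
```

```bash
python3 look.py w8
python3 - <<'E'
from h import *;import pickle
o,f=pickle.load(open("w8.pkl","rb"));W,T=wcloud(f,o)
A=W.reshape(-1,3)
q=A[(np.linalg.norm(A[:,:2]-[432,156],axis=1)<45)&(A[:,2]>66)&(A[:,2]<90)];print(cv2.minAreaRect(q[:,:2].astype(np.float32)),np.percentile(q[:,2],[5,50,99]))
k=q[q[:,2]>q[:,2].max()-4];print(np.median(k,0))
E
python3 bot.py w8 463 60
```

```text
16.0 [431.3 156.3 140.5] yaw 12.619770992730523 [-0.8  0.2  1.2]
((431.4397277832031, 156.9749298095703), (54.35457992553711, 54.92728042602539), 12.290071487426758) [69.59662993 71.15879964 80.51018089]
[431.32661005 157.75259074  79.6798437 ]
14 1703 [460.8  66.4] [36.5 27. ] 67.9
69 300 [460.5  65.9] [20.4 11. ] 81.5
  tip [459.4  66.7  77.5]
```

View pics/w8.png

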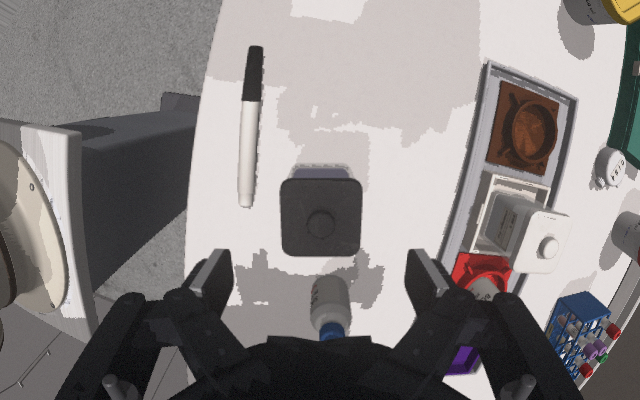

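Call:
drive_tool(rot=[[0, 0, 0], [0, 0, 0], [0, 0, 0], [0, 0, 0], [0, 0, 0], [0, 0, 0], [0, 0, 0], [0, 0, 0]], delta_pos=[[0.003, 0, 0.06], [0.003, 0, 0.12], [0.003, 0, 0.18], [0.003, 0, 0.24], [0.003, 0, 0.275], [0.003, 0, 0.29], [0.003, 0, 0.29], [0.003, 0, 0.29]], fingers=[0, 0, 0, 0, 0, 0, 0, 0])

```text
clock: 16.85
tool_pos: [432.0, 157.4, 55.4]
tool_rot: [1.963, 2.452, 0.001]
wrist_force: [0.5, 1.9, -0.3]
width: 85.6
```

Call:
drive_tool(rot=[[0, 0, 0], [0, 0, 0], [0, 0, 0], [0, 0, 0], [0, 0, 0], [0, 0, 0], [0, 0, 0], [0, 0, 0]], delta_pos=[[0, 0, 0], [0, 0, 0], [0, 0, 0], [0, 0, 0], [0, 0, 0], [0, 0, 0], [0, 0, 0], [0, 0, 0]], fingers=[0.1, 0.2, 0.3, 0.4, 0.5, 0.6, 0.8, 0.8])

```text
clock: 17.65
tool_pos: [431.7, 157.5, 55.2]
tool_rot: [1.962, 2.453, 0.001]
wrist_force: [-2.5, -1.1, 6.9]
width: 54.2
```

Call:
drive_tool(rot=[[0, 0, 0], [0, 0, 0], [0, 0, 0], [0, 0, 0.01], [0, 0, 0.02], [0, 0, 0.035], [0, 0, 0.05], [0, 0, 0.05]], delta_pos=[[0, 0, -0.03], [0, 0, -0.1], [0, 0, -0.2], [0, 0, -0.3], [-0.05, 0.04, -0.36], [-0.13, 0.11, -0.38], [-0.2, 0.165, -0.38], [-0.2, 0.165, -0.38]], fingers=[0.8, 0.8, 0.8, 0.8, 0.8, 0.8, 0.8, 0.8])

```text
clock: 18.45
tool_pos: [494.7, 108.1, 169.2]
tool_rot: [2.152, 2.287, 0.0]
wrist_force: [-1.3, 0.5, -2.8]
width: 54.4
```

Call:
drive_tool(rot=[[0, 0, 0], [0, 0, 0], [0, 0, 0], [0, 0, 0], [0, 0, 0], [0, 0, 0], [0, 0, 0], [0, 0, 0]], delta_pos=[[-0.06, 0.07, 0], [-0.13, 0.15, 0], [-0.2, 0.23, 0], [-0.27, 0.31, 0], [-0.33, 0.38, 0], [-0.36, 0.41, 0], [-0.37, 0.422, 0], [-0.37, 0.422, 0]], fingers=[0.8, 0.8, 0.8, 0.8, 0.8, 0.8, 0.8, 0.8])

```text
clock: 19.25
tool_pos: [626.0, 7.4, 168.6]
tool_rot: [-2.149, -2.291, 0.001]
wrist_force: [-0.7, -0.0, -2.2]
width: 54.4
```

```bash
python3 look.py w9; python3 hold.py w9;python3 - <<'E'
from h import *;import pickle
o,f=pickle.load(open("w9.pkl","rb"));W,T=wcloud(f,o)
q=T[(abs(T[...,0])<40)&(abs(T[...,1])<26)&(T[...,2]>-40)&(T[...,2]<40)]
r=cv2.minAreaRect(q[:,:2].astype(np.float32));print(r)
E
```

```text
19.25 [626.    7.4 168.6] yaw 3.6773331014402117 [-0.7 -0.  -2.2]
red 2028 [623.4  86.8] [76.9 71. ] 4.32 z [nan nan] tool [nan nan nan]
   rim [622.5  91.6] [53.4 59.6] 80.93
vio 3763 [640.5  33.5] [42.8 95.9] 61.81 z [nan nan] tool [nan nan nan]
   rim [628.1  22.6] [80.1 47.6] 0.03
white 755 [620.4 159.4] [83.3 46.5] 6.2 z [nan nan] tool [nan nan nan]
   rim [618.3 157.5] [79.6 40.7] 3.76
((0.8559036254882812, -0.012939453125), (52.979393005371094, 52.01028060913086), 0.12320470064878464)
```

View pics/w9.png

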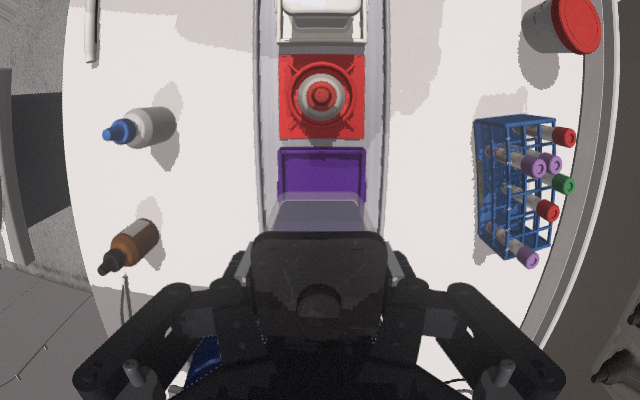

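Call:
drive_tool(rot=[[0, 0, 0], [0, 0, 0], [0, 0, 0], [0, 0, 0], [0, 0, 0], [0, 0, 0], [0, 0, 0], [0, 0, 0]], delta_pos=[[-0.01, 0.006, 0.04], [-0.01, 0.006, 0.1], [-0.01, 0.006, 0.17], [-0.01, 0.006, 0.24], [-0.01, 0.006, 0.29], [-0.01, 0.006, 0.325], [-0.01, 0.006, 0.345], [-0.01, 0.006, 0.345]], fingers=[0.8, 0.8, 0.8, 0.8, 0.8, 0.8, 0.8, 0.8])

```text
clock: 20.1
tool_pos: [628.2, 4.3, 64.7]
tool_rot: [-2.149, -2.291, 0.001]
wrist_force: [0.4, -0.6, -2.4]
width: 54.2
```

Call:
drive_tool(rot=[[0, 0, 0], [0, 0, 0], [0, 0, 0], [0, 0, 0], [0, 0, 0], [0, 0, 0], [0, 0, 0], [0, 0, 0]], delta_pos=[[0, 0, 0.006], [0, 0, 0.012], [0, 0, 0.012], [0, 0, 0.012], [0, 0, 0.012], [0, 0, 0.012], [0, 0, 0.012], [0, 0, 0.012]], fingers=[0.8, 0.8, 0.8, 0.5, 0.4, 0.3, 0.2, 0])

```text
clock: 20.9
tool_pos: [628.5, 4.2, 61.7]
tool_rot: [2.149, 2.291, 0.0]
wrist_force: [0.9, -0.7, 0.1]
width: 80.6
```

Call:
drive_tool(rot=[[0, 0, 0], [0, 0, 0], [0, 0, 0], [0, 0, 0], [0, 0, 0], [0, 0, 0], [0, 0, 0], [0, 0, 0]], delta_pos=[[0, 0, 0], [0, 0, 0], [0, 0, -0.04], [0, 0, -0.12], [0, 0, -0.22], [0, 0, -0.32], [0, 0, -0.4], [0, 0, -0.4]], fingers=[0, 0, 0, 0, 0, 0, 0, 0])

```text
clock: 21.7
tool_pos: [629.6, 4.1, 186.4]
tool_rot: [2.146, 2.288, 0.006]
wrist_force: [1.1, 0.2, 0.2]
width: 85.3
```

```bash
python3 look.py w10; python3 hold.py w10
python3 - <<'E'
from h import *;import pickle
o,f=pickle.load(open("w10.pkl","rb"));W,T=wcloud(f,o)
A=W.reshape(-1,3)
q=A[(np.linalg.norm(A[:,:2]-[628,5],axis=1)<45)&(A[:,2]>68)&(A[:,2]<100)];print(cv2.minAreaRect(q[:,:2].astype(np.float32)),np.percentile(q[:,2],[5,50,99]))
E
python3 bot.py w10 433 -60
```

```text
21.7 [629.6   4.1 186.4] yaw -356.3192770142179 [1.1 0.2 0.2]
red 1713 [623.3  88.3] [77.  73.1] 4.08 z [nan nan] tool [nan nan nan]
   rim [622.1  89.8] [59.2 54.7] 11.39
vio 1984 [625.5   4.6] [103.7  57.5] 26.22 z [nan nan] tool [nan nan nan]
   rim [628.2   5.6] [79.2 77.4] 3.7
white 660 [620.9 160.8] [84.  49.3] 6.77 z [nan nan] tool [nan nan nan]
   rim [617.9 159. ] [80.4 43.5] 3.8
((627.5914306640625, 3.548948287963867), (54.239803314208984, 55.09199142456055), 3.557483196258545) [75.43793481 77.1708013  86.66477568]
14 1167 [437. -56.] [27.6 36.6] 68.0
69 393 [435.2 -58.3] [18.7 20.9] 96.0
  tip [434.5 -58.4  94.1]
```

View pics/w10.png

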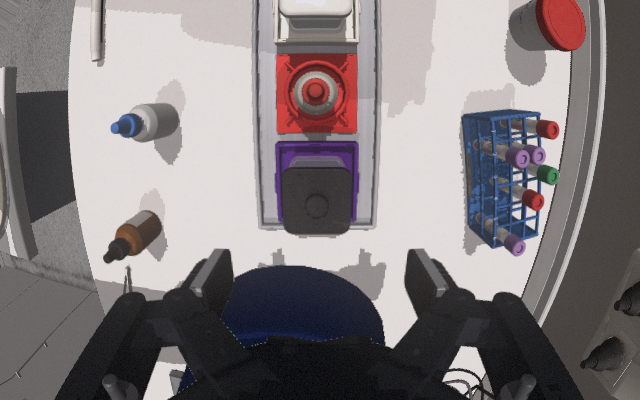

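Call:
drive_tool(rot=[[0, 0, 0], [0, 0, 0], [0, 0, 0], [0, 0, 0], [0, 0, 0], [0, 0, 0], [0, 0, 0], [0, 0, 0]], delta_pos=[[0, -0.12, 0], [0, -0.26, 0], [0, -0.4, 0], [0, -0.54, 0], [-0.07, -0.64, 0], [-0.14, -0.662, 0.06], [-0.168, -0.662, 0.13], [-0.168, -0.662, 0.13]], fingers=[0, 0, 0, 0, 0, 0, 0, 0])

```text
clock: 22.55
tool_pos: [431.9, -59.3, 140.4]
tool_rot: [-2.149, -2.287, 0.003]
wrist_force: [0.4, -0.0, 0.1]
width: 85.3
```

```bash
python3 look.py w11; python3 bot.py w11 433 -60
python3 - <<'E'
from h import *;import pickle
P=cloud(pickle.load(open("f0.pkl","rb"))["top"]).reshape(-1,3)
q=P[(P[:,2]>30)&(P[:,1]<-80)&(P[:,0]>440)&(P[:,0]<800)&(P[:,1]>-340)]
print(q.min(0),q.max(0),"nearest to oil",q[np.argmin(np.linalg.norm(q[:,:2]-[433,-59],axis=1))])
E
```

```text
22.55 [431.9 -59.3 140.4] yaw 3.5844295800697097 [ 0.4 -0.   0.1]
14 1570 [432.3 -57.2] [36.7 31.7] 68.0
69 859 [433.  -58.6] [21.  18.4] 96.4
  tip [432.8 -59.   94.2]
[ 487.24750114 -299.93334836   30.10469045] [732.97236266 -88.35979061 199.96047814] nearest to oil [ 502.25097562 -145.29277433   63.07863062]
```

View pics/w11.png

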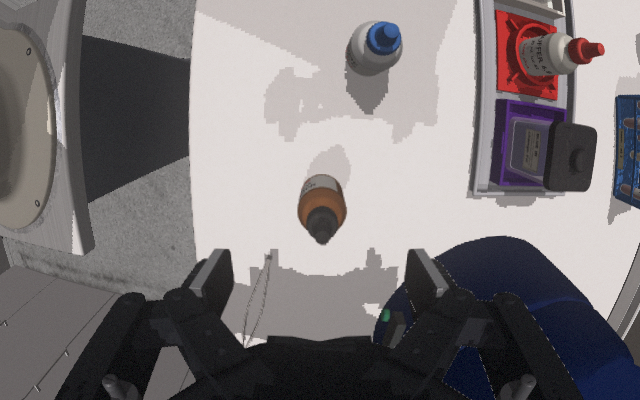

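Call:
drive_tool(rot=[[0, 0, 0], [0, 0, 0], [0, 0, 0], [0, 0, 0], [0, 0, 0], [0, 0, 0], [0, 0, 0], [0, 0, 0]], delta_pos=[[0, 0, 0.06], [0, 0, 0.12], [0, 0, 0.18], [0, 0, 0.24], [0, 0, 0.275], [0, 0, 0.29], [0, 0, 0.29], [0, 0, 0.29]], fingers=[0, 0, 0, 0, 0, 0, 0, 0])

```text
clock: 23.4
tool_pos: [433.9, -58.8, 56.4]
tool_rot: [2.148, 2.291, 0.0]
wrist_force: [0.7, -0.4, 0.6]
width: 85.4
```

Call:
drive_tool(rot=[[0, 0, 0], [0, 0, 0], [0, 0, 0], [0, 0, 0], [0, 0, 0], [0, 0, 0], [0, 0, 0], [0, 0, 0]], delta_pos=[[0, 0, 0], [0, 0, 0], [0, 0, 0], [0, 0, 0], [0, 0, 0], [0, 0, 0], [0, 0, 0], [0, 0, 0]], fingers=[0.15, 0.3, 0.4, 0.5, 0.6, 0.7, 0.8, 0.8])

```text
clock: 24.2
tool_pos: [433.5, -58.9, 55.9]
tool_rot: [2.149, 2.291, -0.0]
wrist_force: [-2.3, -1.0, 5.2]
width: 34.8
```

Call:
drive_tool(rot=[[0, 0, 0], [0, 0, 0], [0, 0, 0], [0, 0, 0], [0, 0, 0], [0, 0, 0], [0, 0, 0], [0, 0, 0]], delta_pos=[[0, 0, -0.03], [0, 0, -0.1], [0, 0, -0.2], [0, 0, -0.3], [0.02, 0.03, -0.39], [0.07, 0.09, -0.44], [0.14, 0.16, -0.45], [0.23, 0.23, -0.45]], fingers=[0.8, 0.8, 0.8, 0.8, 0.8, 0.8, 0.8, 0.8])

```text
clock: 25.0
tool_pos: [498.8, 14.8, 192.2]
tool_rot: [2.149, 2.289, 0.002]
wrist_force: [-0.0, 0.9, -1.6]
width: 34.8
```

Call:
drive_tool(rot=[[0, 0, 0], [0, 0, 0], [0, 0, 0], [0, 0, 0], [0, 0, 0], [0, 0, 0], [0, 0, 0], [0, 0, 0]], delta_pos=[[0.1, 0.06, 0], [0.21, 0.12, 0], [0.32, 0.18, 0], [0.43, 0.24, 0], [0.54, 0.3, 0], [0.63, 0.35, 0], [0.69, 0.38, 0], [0.7, 0.39, 0]], fingers=[0.8, 0.8, 0.8, 0.8, 0.8, 0.8, 0.8, 0.8])

```text
clock: 25.8
tool_pos: [601.4, 233.4, 190.6]
tool_rot: [-2.147, -2.293, 0.0]
wrist_force: [-0.4, -0.6, -0.4]
width: 34.4
```

Call:
drive_tool(rot=[[0, 0, 0], [0, 0, 0], [0, 0, 0], [0, 0, 0], [0, 0, 0], [0, 0, 0]], delta_pos=[[0.03, 0.015, 0.02], [0.06, 0.03, 0.06], [0.09, 0.036, 0.1], [0.09, 0.036, 0.13], [0.09, 0.036, 0.13], [0.09, 0.036, 0.13]], fingers=[0.8, 0.8, 0.8, 0.8, 0.8, 0.8])

```text
clock: 26.4
tool_pos: [610.1, 258.8, 151.5]
tool_rot: [-2.149, -2.291, 0.001]
wrist_force: [0.1, 1.0, 0.4]
width: 34.6
```

```bash
python3 look.py w12; python3 hold.py w12
```

```text
26.4 [610.1 258.8 151.5] yaw 3.661496432112685 [0.1 1.  0.4]
amb 5974 [612.  261.1] [77.4 78.5] 3.66 z [nan nan] tool [nan nan nan]
   rim [610.6 267. ] [59.3 50.7] 1.68
```

View pics/w12.png

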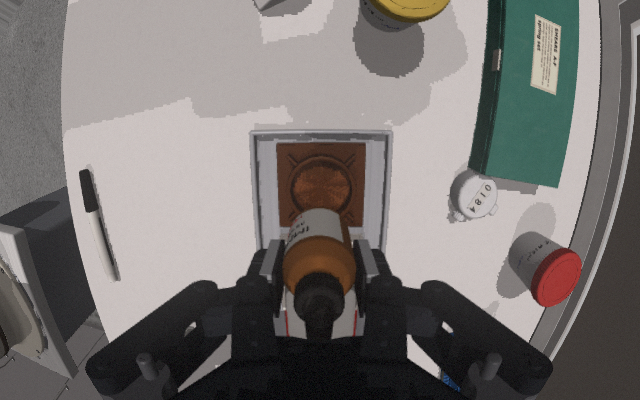

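Call:
drive_tool(rot=[[0, 0, 0], [0, 0, 0], [0, 0, 0], [0, 0, 0], [0, 0, 0], [0, 0, 0], [0, 0, 0], [0, 0, 0]], delta_pos=[[0.01, 0.003, 0.03], [0.01, 0.003, 0.08], [0.01, 0.003, 0.14], [0.01, 0.003, 0.2], [0.01, 0.003, 0.25], [0.01, 0.003, 0.28], [0.01, 0.003, 0.29], [0.01, 0.003, 0.29]], fingers=[0.8, 0.8, 0.8, 0.8, 0.8, 0.8, 0.8, 0.8])

```text
clock: 27.25
tool_pos: [610.9, 262.2, 64.4]
tool_rot: [-2.149, -2.291, 0.0]
wrist_force: [0.4, -0.1, -0.9]
width: 34.6
```

Call:
drive_tool(rot=[[0, 0, 0], [0, 0, 0], [0, 0, 0], [0, 0, 0], [0, 0, 0], [0, 0, 0], [0, 0, 0], [0, 0, 0]], delta_pos=[[0, 0, 0.005], [0, 0, 0.009], [0, 0, 0.009], [0, 0, 0.009], [0, 0, 0.009], [0, 0, 0.009], [0, 0, 0.009], [0, 0, 0.009]], fingers=[0.8, 0.8, 0.8, 0.65, 0.55, 0.4, 0.2, 0])

```text
clock: 28.05
tool_pos: [610.9, 262.2, 61.9]
tool_rot: [2.149, 2.292, -0.0]
wrist_force: [-0.2, -1.0, -1.0]
width: 77.8
```

Call:
drive_tool(rot=[[0, 0, 0], [0, 0, 0], [0, 0, 0], [0, 0, 0], [0, 0, 0], [0, 0, 0], [0, 0, 0], [0, 0, 0]], delta_pos=[[0, 0, 0], [0, 0, 0], [0, 0, -0.04], [0, 0, -0.12], [0, 0, -0.22], [0, 0, -0.32], [0, 0, -0.4], [0, 0, -0.4]], fingers=[0, 0, 0, 0, 0, 0, 0, 0])

```text
clock: 28.85
tool_pos: [612.0, 262.6, 186.9]
tool_rot: [2.147, 2.289, 0.008]
wrist_force: [-0.2, 0.2, -0.2]
width: 85.2
```

Call:
drive_tool(rot=[[0, 0, 0], [0, 0, 0], [0, 0, 0], [0, 0, 0], [0, 0, 0], [0, 0, 0], [0, 0, 0], [0, 0, 0]], delta_pos=[[0.05, -0.08, -0.05], [0.1, -0.18, -0.1], [0.15, -0.3, -0.15], [0.2, -0.42, -0.18], [0.25, -0.5, -0.18], [0.28, -0.56, -0.18], [0.3, -0.6, -0.18], [0.3, -0.6, -0.18]], fingers=[0, 0, 0, 0, 0, 0, 0, 0])

```text
clock: 29.65
tool_pos: [424.6, 340.9, 235.9]
tool_rot: [-2.148, -2.293, 0.0]
wrist_force: [-0.1, -0.1, 0.2]
width: 85.5
```

Run:
```python
from bench import robot
from h import *
print(robot.observe()["clock"],robot.observe()["tool_pos"])
for n in("top","scene"):
    f=robot.grab_frame(n);cv2.imwrite(f"pics/{n}9.png",f["color"]);P=cloud(f).reshape(-1,3)
    off=np.array([-4,2.7,-0.8]) if n=="top" else np.array([1.8,1.3,1.2])
    P=P+off
    for k,(c,j) in dict(fix=((616.5,176.3),1),stain=((628,5),1),buf=((622,90.5),0),oil=((610.9,262.2),0),sal=((463,61),0)).items():
        q=P[(np.linalg.norm(P[:,:2]-c,axis=1)<45)]
        if j: q=q[(q[:,2]>70)];r=cv2.minAreaRect(q[:,:2].astype(np.float32));print(n,k,c,r[0],r[2],np.median(q[:,2]))
        else: q=q[(np.linalg.norm(q[:,:2]-c,axis=1)<30)&(q[:,2]>80)];print(n,k,c,np.median(q,0),q[:,2].max()) if len(q) else print(n,k,"hidden")
f=cv2.imread("pics/top9.png")[130:290,180:460];cv2.imwrite("pics/topc9.png",cv2.resize(f,None,fx=2.8,fy=2.8,interpolation=2))
```

```text
29.65 [424.64490102 340.92142295 235.86181534]
top fix (616.5, 176.3) (623.015625, 174.02291870117188) 1.9544130563735962 673.6272906068118
top stain (628, 5) (627.1357421875, 3.281740188598633) 2.7362945079803467 77.92158955624775
top buf (622, 90.5) [619.60511126  89.06909091  85.75645256] 103.36738492872958
top oil (610.9, 262.2) [608.63804167 259.49137586  84.98785651] 104.6658295251237
top sal (463, 61) [462.89570289  61.03118944  90.94542797] 97.48774260498335
scene fix (616.5, 176.3) (616.4423217773438, 173.47052001953125) 2.01488995552063 77.11276612845855
scene stain (628, 5) (628.0452880859375, 3.1269702911376953) 3.1427276134490967 77.09873942037252
scene buf (622, 90.5) [618.96741898  85.38377723  86.64865917] 102.84035798961084
scene oil (610.9, 262.2) [608.14353887 257.33818551  86.40564103] 102.23857018828592
scene sal (463, 61) [461.02317805  58.67043431  88.9675072 ] 96.29097161590467
```

View pics/topc9.png

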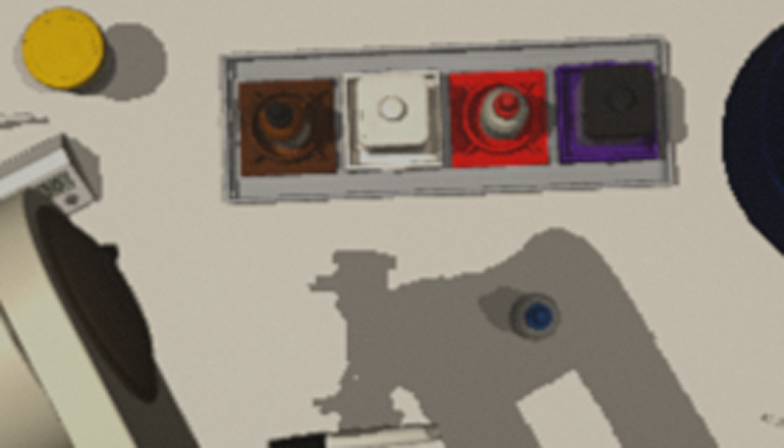

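View pics/scene9.png

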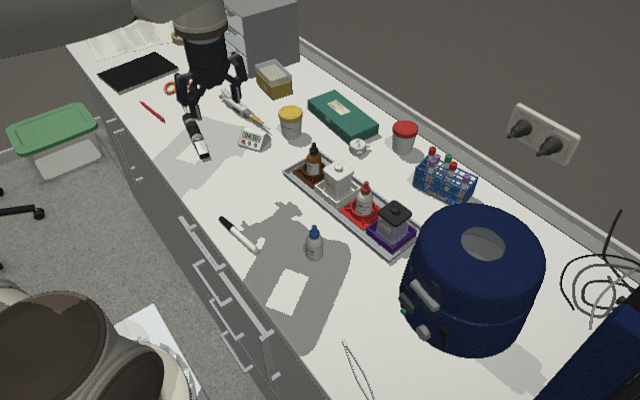

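The top and scene pictures show all four items upright in holders of their own colour. The saline bottle stands where it was (top picture, crop pixel 537,316), and the arm is clear.

```bash
python3 -c "
from bench import robot
print(robot.observe()['clock'],robot.sign_off())"
```

```text
the job is handed in; nothing more can be done
29.75 None
```

The job is handed in at 29.75 s: all four items stand upright in the holders of their own colour. The saline bottle was not touched, and the arm was clear of everything at the end. `sign_off` reports no verdict, so this rests on my own camera checks.

| Item | Offset from holder centre, close-up check | Evidence it is fully down |
|---|---|---|
| Fixative jar | about 1.2 mm | lid 6 mm above its height on the worktop, which matches the holder floor |
| Stain jar | about 2 mm | lid 6 mm above its height on the worktop |
| Buffer bottle | 1–2 mm | cap 6 mm above its height on the worktop |
| Oil bottle | no close-up after release | released at the TCP height worked out for the holder floor; top of cap at about 102 mm in the scene camera, as expected |

The saline bottle reads (462.9, 61.0) in the top camera, unchanged to within about 1 mm.

**Checks that disagreed:**
- **Camera offset:** the top and scene cameras differ by about 6 mm in x, more than the stated 2 mm. I used the wrist camera as the reference.
- **Bottles in the last pictures:** after that correction, the top and scene cameras put the two bottles 3–6 mm off centre. The scene readings lean toward that camera, since it sees only the near side. Every reading is inside the 13 mm limit.
- **Fixative jar in the last top picture:** the automatic reading was spoiled by points that were not the jar, probably the arm. The scene camera put it within 3 mm of centre.

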